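Set and lock the hold-down spindle of a box jig

TASK

The wooden box in the jig is a little lower than the last batch, so the rubber foot of the closed hold-down clamp hangs just clear of its lid. Slacken the jam nut by its lever, screw the spindle down by its cross bar until you feel the rubber foot bear on the lid with a light but definite pressure (about 25 N, well short of crushing it), and then tighten the jam nut again about as firmly as you found it, so that the setting stays. Leave the box where it lies in the jig, and do not disturb the stamp or the marker.

Things in the scene. Friction and masses are not known exactly. Their poses are not given: they have to be found in the camera images.
- jig: Box jig, fixed on the bench: plywood base 265 x 200 x 12 mm with a lip in front of the box and a batten behind it, and behind that a closed steel hold-down clamp. Origin on the bench, below the vertical axis shared by bush, washer, nut and spindle; z up, x from the box towards the clamp. The clamp's black handle lies back to x = 215 mm, below z = 105 mm; nothing stands above the cross bar.
- bush_top (a point): Centre of the top of the steel bush (30 mm diameter) on the end of the arm, z = 120 mm. The arm is 24 mm wide and comes from the jig's +x side, its top 18 mm below this point. Below is the spindle's black rubber foot, 38 mm in diameter, which turns with the spindle and at first hangs 0.1 to 2 mm above the lid; how far it is pushed on the spindle differs each time, so only feel shows the touch.
- jam_nut: Jam nut: dark hexagon, 36 mm across flats, 15 mm thick, above the bush, with a welded lever. Origin at the hexagon's centre (z about 129 mm when tight); z up; the lever points 165 degrees anticlockwise from its x axis. Right-hand thread 0.95 mm per rad: anticlockwise from above loosens and lifts it. It starts tight (about 48 N on the washer) and is slack after 0.85 rad; turn it 1.1 to 1.3 rad.
- lever_grip (a point): Point on the nut's lever, 62 mm from the axis, at the nut's mid-height: a level radial steel rod, 10 mm thick, with a black knob (18 mm thick) from 79 to 99 mm. At first it points over the box. Slack, it moves with 0.3 N here; tightening, the push rises within 0.8 rad, and about 7 N here presses the washer with 48 N as found, the lever being within 0.2 rad of where it was. Over 20 N is too tight.
- spindle: Adjuster spindle: threaded steel rod of 12 mm diameter; through the boss on its top (19 mm diameter, 17 mm high) goes a cross bar along the spindle's x axis. Origin at the boss's centre (z about 156 mm), on the jig's axis; z up. Right-hand thread: clockwise from above screws it down, 0.95 mm per rad. It turns only while the jam nut is slack. From the start 0.9 to 2.9 rad of turning are needed.
- bar_grip (a point): Point on one arm of the cross bar, 22 mm from the axis; the other arm is alike. Steel rod of 9 mm diameter, with 13 mm balls centred 35.5 mm from the axis. Pushed here it turns with 1 N while the foot is clear; then the foot drags on the lid: about 10 N when it bears with 20 N, 12 N at 25 N, 16 N at 35 N. From first touch it bears with 8 N after 0.4 rad, 25 N after 0.75, 50 N after 1 rad.
- lock_washer: Bright steel washer, 34 mm in diameter and 2.5 mm thick, between bush and jam nut; a tongue makes it turn with the spindle. Origin at the centre of its underside (z = 120 mm). A tight nut pinches it on the bush and so locks the spindle.
- gift_box: Closed dark wooden box, 160 x 248 x 56 mm, about 0.4 kg, lying loose on the jig's base between lip and batten, its lid 68 mm above the bench, under the clamp. Origin at the centre of its underside, z up.
- stamp: Wooden hand stamp standing on the bench beside the jig, 26 x 50 x 74 mm; bystander. Origin at the centre of its underside.
- marker: White marker with a black cap, 135 mm long, 17 mm thick, lying on the bench near its edge; bystander. Origin at the centre of its underside.

How it is judged:
By the outcome, as a careful person would: the job done as asked, in the order asked, and still so for the second after the job is handed in, with the robot touching nothing.
It also fails if it takes over 54 s, if anything falls off the work surface, if the arm or the gripper's body presses on something with over 40 N, if the wrist force passes 120 N, or if a joint passes its speed limit or range.

ROBOT

A 6-joint arm with a two-finger parallel gripper is mounted at the origin on the work surface; the furniture and walls round the work are solid. World frame = base frame: x ahead of the robot, y to its left, z up, the work surface at z = 0. Lengths are in mm, angles in degrees, forces in N, time in s.
With the tool pointing down it reaches from about 300 to 850 mm from the base axis. Payload 4.2 kg.
Tool frame: the origin (TCP) lies at the very end of the fingers, on their centre line; the grasp point (between the pads) lies 19 mm behind it (env.grip_depth is the distance from the TCP to the grasp point, in mm); z points along the fingers, y is the line along which they close (so a half turn about z gives the same grasp; the last joint's range is limited). The gripper opens to 91 mm and grips with 3 to 60 N. Pads are 32 mm wide; open, the fingers measure 118 mm over their backs; the gripper's body (76 mm by 178 mm) begins 60 mm behind the grasp point.
Start: joints at [75.802, 18.312, 89.639, -0, 72.044, -1.146], TCP at [129.856, 560.161, 213.976] pointing down, gripper open.
Joint ranges: [-177.97, 177.97], [-48.28, 115.42], [12.27, 149.76], [-77.06, 257.06], [2.81, 150.46], [-146.56, 146.56]. Speed limits (degrees/s): [147.25, 147.25, 180, 180, 180, 180].

INTERFACE

Orientations are given as [roll, pitch, yaw] about the fixed x, y, z axes, in that order (R = Rz(yaw) Ry(pitch) Rx(roll)).
In Python, from workcell import env, cams gives the robot as it stands.
- The arm moves only by the tool apply_moves, never from a script. Its argument "deltas" is a list of rows, each a list of 5 numbers: the shift along the tool's x, y, z in m, then the turn about the tool's z in rad, then the opening, from -1 (shut) to 1 (fully open), so that 0 is half open. In form: [[tx, ty, tz, roll, gripper], ...]. A call has 1 to 5 rows; each row is the pose to reach, as a shift and turn from the pose commanded when the call began, along the tool's axes at that moment; what a row does not reach only later rows make up. A row lasts 1/10 s, in which the tool goes at most 50 mm and 8.59 degrees, less where a joint would pass 70% of its speed; a pose out of reach is approached as far as the arm can. A call with a gripper value outside its range is refused whole. The fingers move at their own pace and stop on an object; "grip_force" is the grip in N (left out, the last holds). Time passes only in rows, so rows that repeat a pose let the fingers close. It gives the time, the measured TCP pose, the force, the opening and the grip force at its end, in the units of the state.
- env.state(): the state, without advancing time (a new reading comes with each control period).
- cams.grab_frame(name): name is "side" or "top" or "wrist"; returns the picture (384x512x3 uint8, blue, green, red); there is no depth.
- cams.get_calibration(name): a dict with "mtx" (3x3 intrinsics, pixels), "eye" and "attitude" of the camera in the world; the wrist camera has in their place "tool_from_camera" (4x4, takes a point from camera to tool coordinates, whose origin is the TCP and whose axes are the flange's). Camera axes: x right, y down, z forward; pixel columns grow to the right and rows downward; lengths in mm; the calibration is good to about 2 mm. A picture is of the moment at which its call begins: read the wrist's pose just before it. get_calibration takes no time and is no camera call.
- env.job_done(): hands the job in; it is judged then, once.
The state is a dict: "time_s": time; "qpos": joint angles; "qvel": joint speeds; "effort": joint torques, N m; "ee_pos": TCP position; "ee_rot": TCP orientation; "force": force on the tool from outside, world axes, zero at the start; "torque": the same for the moment, N m; "gripper_width": finger opening in mm; "gripper_force": force on a finger pad.
Only numpy, scipy, OpenCV 4.12 (cv2) and the standard library are available. Lean on these libraries where they do the work, as an engineer would, in place of code of your own. Each camera call takes 0.05 s, during which the arm holds its last target. There are 200 camera calls.

## Working session

There is one attempt and no reset: what is moved stays moved. The work goes in short steps, Python scripts to look and compute and a tool call to move; the robot and the scene stay as the last step left them, time stands still between calls to the robot, and variables do not carry over. Pictures are saved under pics/ and viewed, at most 10 in all, crops included, and the job is handed in when it is done.

Besides the shell and the picture viewer there is one more tool, called after "Request:" by a JSON object that holds its "fn" and its "kwargs". apply_moves: Moves the arm, as the interface text tells. Its arguments: {"type":"object","properties":{"deltas":{"type":"array"},"grip_force":{"type":"number"}},"required":["deltas"]}

```bash
mkdir -p pics; cat > h.py <<'E'
from workcell import env,cams
import numpy as np,cv2
def show():
    s=env.state();print({k:np.round(v,2).tolist() for k,v in s.items() if k in('time_s','qpos','ee_pos','ee_rot','force','torque','gripper_width','gripper_force')})
def cal(n):
    c=cams.get_calibration(n);return c
E
python3 - <<'E'
from h import *
show()
for n in('side','top'):
    c=cal(n);print(n,c)
    cv2.imwrite(f'pics/{n}.png',cv2.resize(cams.grab_frame(n),(800,600),interpolation=cv2.INTER_CUBIC))
print(cal('wrist'))
E
```

```text
{'time_s': 0.0, 'qpos': [75.8, 18.35, 89.71, 0.0, 72.04, -1.15], 'ee_pos': [129.73, 559.65, 213.12], 'ee_rot': [-179.9, -0.0, 166.95], 'force': [0.18, -0.47, -0.32], 'torque': [0.05, 0.0, -0.01], 'gripper_force': 0.0, 'gripper_width': 91.32}
side {'mtx': array([[388.15989911,   0.        , 259.87879581],
       [  0.        , 388.15989911, 191.95193368],
       [  0.        ,   0.        ,   1.        ]]), 'eye': array([ 166.64361152, 1219.78679865,  464.99011132]), 'attitude': array([-112.91446963,   -0.21061548, -160.54735777])}
top {'mtx': array([[362.17258491,   0.        , 250.76435699],
       [  0.        , 362.17258491, 189.7255296 ],
       [  0.        ,   0.        ,   1.        ]]), 'eye': array([261.2708011 , 470.14267437, 954.49411508]), 'attitude': array([-168.97135383,   -0.53943066,  -90.05488791])}
{'mtx': array([[341.57082126,   0.        , 250.55346769],
       [  0.        , 341.57082126, 188.92459435],
       [  0.        ,   0.        ,   1.        ]]), 'tool_from_camera': array([[ 1.33512446e-03, -9.62245117e-01, -2.72181101e-01,
         7.83048256e+01],
       [ 9.99999008e-01,  1.16271237e-03,  7.94723945e-04,
         8.68501424e-01],
       [-4.48250904e-04, -2.72181892e-01,  9.62245715e-01,
        -1.70796300e+02],
       [ 0.00000000e+00,  0.00000000e+00,  0.00000000e+00,
         1.00000000e+00]])}
```

View pics/top.png

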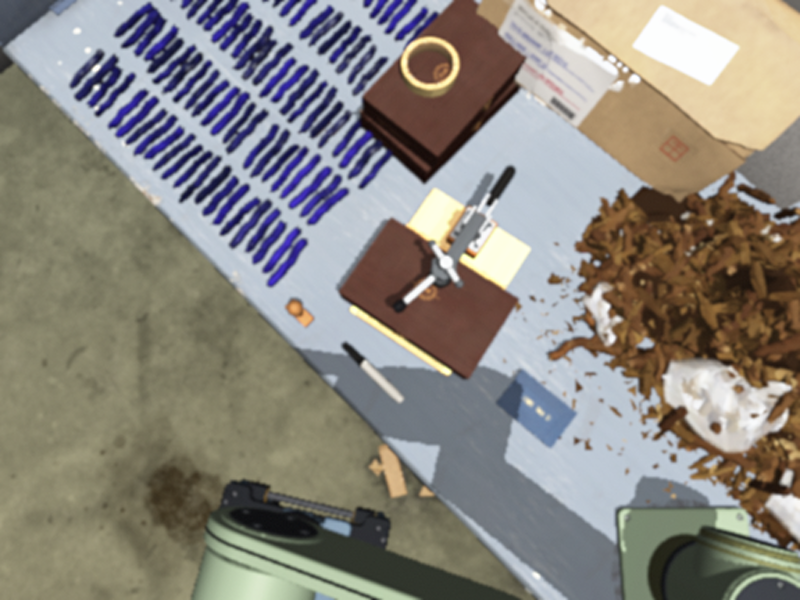

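View pics/side.png

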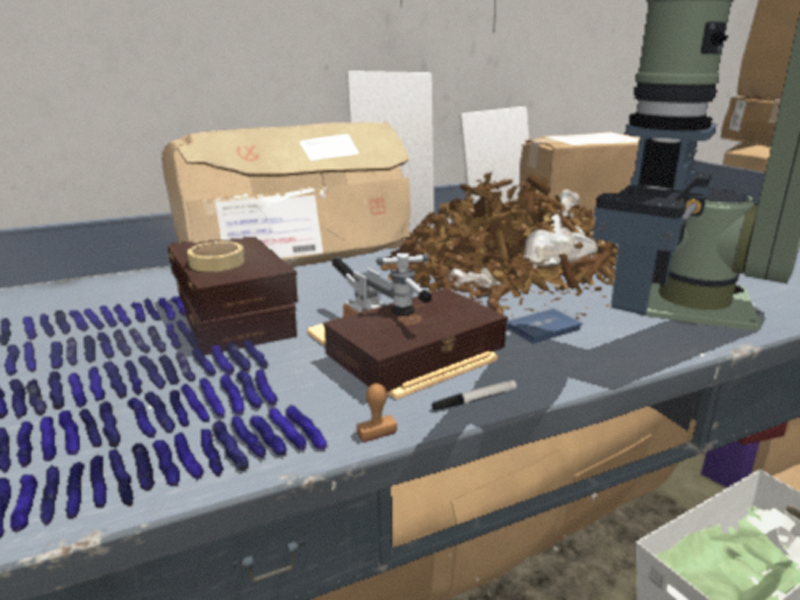

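The top view shows the spindle boss at about (447,263), the lever knob at (400,303), the handle at (505,180), the stamp at (298,311) and the marker at (372,372), in 800-px coordinates. I'll enlarge that area.

```bash
python3 - <<'E'
from h import *
t=cams.grab_frame('top')[95:215,215:345]; s=cams.grab_frame('side')[150:220,200:300]
a=cv2.resize(t,None,fx=5,fy=5,interpolation=cv2.INTER_CUBIC)[:600]
cv2.imwrite('pics/t2.png',a)
cv2.imwrite('pics/s2.png',cv2.resize(s,None,fx=8,fy=8,interpolation=cv2.INTER_CUBIC))
E
```

```text
(no output)
```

View pics/t2.png

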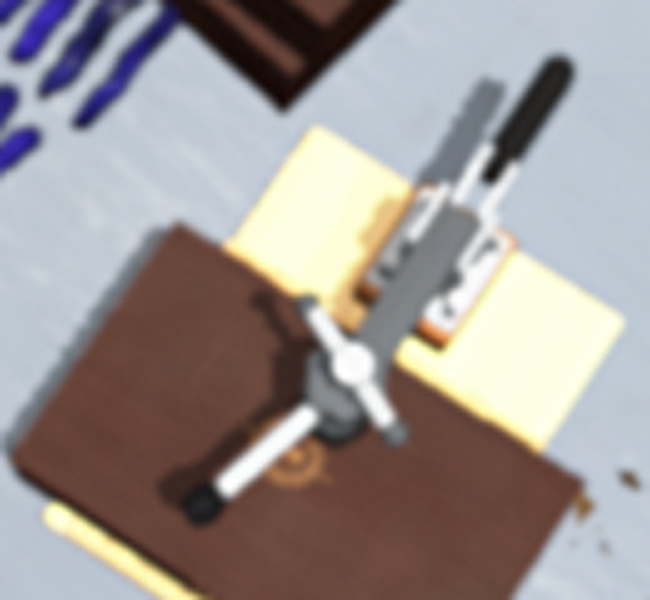

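View pics/s2.png

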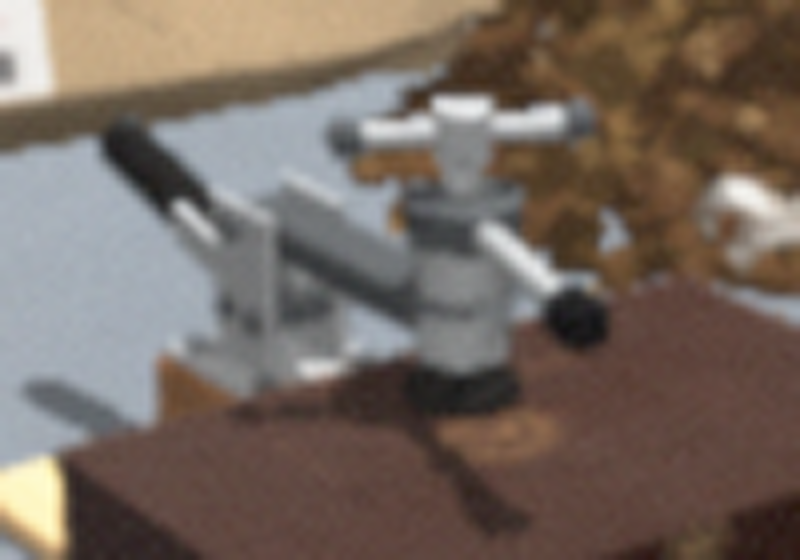

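Top crop: boss top (352,363), balls (307,305) and (396,435), knob (203,503), handle end (560,70). Side crop: boss top (463,105), balls (347,135) and (580,120), knob (578,317).

```bash
cat >> h.py <<'E'
from scipy.spatial.transform import Rotation as Ro
def ray(n,px,z):
    c=cal(n);R=Ro.from_euler('xyz',c['attitude'],degrees=True).as_matrix()
    d=R@np.linalg.inv(c['mtx'])@np.array([px[0],px[1],1.]);e=c['eye'];return e+d*(z-e[2])/d[2]
E
python3 - <<'E'
from h import *
T=lambda u,v,z:ray('top',(215+(u+.5)/5-.5,95+(v+.5)/5-.5),z)
S=lambda u,v,z:ray('side',(200+(u+.5)/8-.5,150+(v+.5)/8-.5),z)
P=dict(bossT=T(352,363,164),b1=T(307,305,156),b2=T(396,435,156),knobT=T(203,503,129),hand=T(560,70,95),
 bossS=S(463,105,164),b1S=S(347,135,156),b2S=S(580,120,156),knobS=S(578,317,129))
for k,v in P.items():print(k,v.round(1))
a=(P['bossT']+P['bossS'])/2
d=lambda v:np.degrees(np.arctan2(v[1],v[0]))
print('lever',d(P['knobT']-P['bossT']),d(P['knobS']-P['bossS']),'len',np.linalg.norm((P['knobT']-P['bossT'])[:2]))
print('bar',d(P['b1']-P['b2']),d(P['b1S']-P['b2S']),(P['b1']+P['b2'])/2,(P['b1S']+P['b2S'])/2,np.linalg.norm((P['b1']-P['b2'])[:2]))
print('handle',d(P['hand']-P['bossT']))
E
```

```text
bossT [467.1 385.4 164. ]
b1 [496.6 404.6 156. ]
b2 [435.7 365.2 156. ]
knobT [409.3 452.  129. ]
hand [638.4 269.5  95. ]
bossS [469.  378.3 164. ]
b1S [500.3 394.6 156. ]
b2S [438.4 357.1 156. ]
knobS [410.2 445.5 129. ]
lever 130.98576615422897 131.15255841610582 len 88.22125765515396
bar 32.88564490854111 31.203742490897564 [466.12096172 384.92771166 156.        ] [469.37645459 375.8735979  156.        ] 72.49817032025878
handle -34.07127277099799
```

```bash
cat >> h.py <<'E'
def delta(p,yaw,p0=None,yaw0=None):
    s=env.state()
    p0=s['ee_pos'] if p0 is None else p0; y0=s['ee_rot'][2] if yaw0 is None else yaw0
    R=Ro.from_euler('xyz',[180,0,y0],degrees=True).as_matrix()
    d=R.T@(np.array(p,float)-p0)/1000; r=-np.radians((yaw-y0+180)%360-180)
    return np.round([*d,r],4).tolist()
def wpix(px,z):
    s=env.state();c=cal('wrist');R=Ro.from_euler('xyz',s['ee_rot'],degrees=True).as_matrix()
    M=c['tool_from_camera'];d=R@M[:3,:3]@np.linalg.inv(c['mtx'])@np.array([px[0],px[1],1.]);e=R@M[:3,3]+s['ee_pos'];return e+d*(z-e[2])/d[2]
E
python3 -c "
from h import *
print(delta([409,452,215],131,[129.856,560.161,213.976],166.95))"
```

```text
[-0.2964, -0.0423, -0.001, 0.6274]
```

Request:
{"fn": "apply_moves", "kwargs": {"deltas": [[-0.06, -0.008, 0, 0.12, 1], [-0.12, -0.017, 0, 0.25, 1], [-0.18, -0.025, 0, 0.38, 1], [-0.24, -0.034, 0, 0.5, 1], [-0.2964, -0.0423, 0, 0.627, 1]]}}

```text
time_s: 0.7
ee_pos: [364.6, 469.0, 213.9]
ee_rot: [-180.0, -0.0, 130.7]
force: [0.1, 0.3, -0.5]
gripper_width: 91.5
gripper_force: 0.0
```

Request:
{"fn": "apply_moves", "kwargs": {"deltas": [[0, 0, 0, 0, 1], [0, 0, 0, 0, 1], [0, 0, 0, 0, 1]]}}

```text
time_s: 1.0
ee_pos: [362.0, 470.3, 213.8]
ee_rot: [-180.0, -0.0, 131.1]
force: [-0.5, -0.6, 0.1]
gripper_width: 91.2
gripper_force: 0.0
```

```bash
python3 - <<'E'
from h import *
show()
cv2.imwrite('pics/w1.png',cv2.resize(cams.grab_frame('wrist'),(800,600),interpolation=cv2.INTER_CUBIC))
E
```

```text
{'time_s': 1.0, 'qpos': [51.28, 20.01, 87.12, 0.04, 72.9, 10.17], 'ee_pos': [362.01, 470.3, 213.77], 'ee_rot': [-179.95, -0.03, 131.1], 'force': [-0.52, -0.62, 0.1], 'torque': [-0.01, 0.01, 0.02], 'gripper_force': 0.0, 'gripper_width': 91.16}
```

View pics/w1.png

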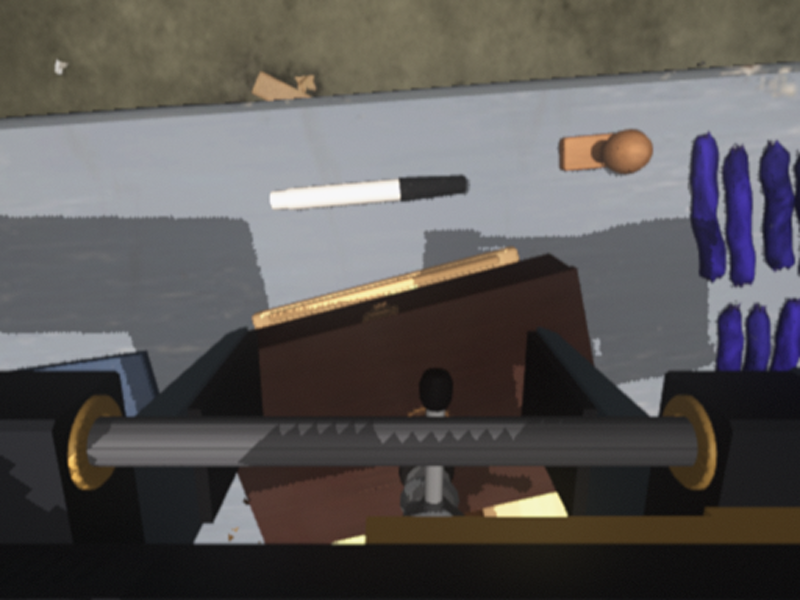

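The wrist view shows the knob at (435,390), the lever running straight down to the nut at about (430,490), and the fingers clear on both sides.

```bash
python3 - <<'E'
from h import *
k=wpix((435.5*.64-.5,389.5*.64-.5),129);print(k)
a=np.array([467,384.]);v=k[:2]-a;print(np.linalg.norm(v),np.degrees(np.arctan2(v[1],v[0])))
print(delta([k[0],k[1],190],131))
# ring: marker & camera sanity
E
```

```text
[408.13459586 451.97264225 129.        ]
89.9189407127345 130.89309080138182
[-0.0445, 0.0227, 0.0239, 0.0025]
```

Request:
{"fn": "apply_moves", "kwargs": {"deltas": [[-0.022, 0.011, 0.01, 0, -0.2], [-0.0445, 0.0227, 0.024, 0, -0.2], [-0.0445, 0.0227, 0.024, 0, -0.2], [-0.0445, 0.0227, 0.024, 0, -0.2], [-0.0445, 0.0227, 0.024, 0, -0.2]]}}

```text
time_s: 1.55
ee_pos: [408.1, 452.4, 190.6]
ee_rot: [180.0, -0.0, 131.1]
force: [-1.1, -0.8, 0.2]
gripper_width: 53.9
gripper_force: 0.0
```

Request:
{"fn": "apply_moves", "kwargs": {"deltas": [[0, 0, 0.025, 0, -0.2], [0, 0, 0.05, 0, -0.2], [0, 0, 0.075, 0, -0.2], [0, 0, 0.075, 0, -0.45], [0, 0, 0.075, 0, -0.45]]}}

```text
time_s: 2.05
ee_pos: [408.9, 452.1, 115.8]
ee_rot: [180.0, -0.0, 131.1]
force: [0.1, 1.0, 0.3]
gripper_width: 25.7
gripper_force: 0.0
```

```bash
python3 - <<'E'
from h import *
show()
s=env.state();a=np.array([467,384.]);r=90
# arc plan, from current measured to angles; finger side gap handled by rotating
p0=s['ee_pos'];y0=s['ee_rot'][2]
for th in range(137,216,6):
    t=np.radians(th);print(th,delta([a[0]+r*np.cos(t),a[1]+r*np.sin(t),p0[2]],th))
E
```

```text
{'time_s': 2.05, 'qpos': [46.79, 25.6, 93.13, 0.01, 61.23, 5.69], 'ee_pos': [408.91, 452.15, 115.79], 'ee_rot': [179.96, -0.02, 131.09], 'force': [0.12, 1.02, 0.27], 'torque': [-0.03, 0.04, -0.0], 'gripper_force': 0.0, 'gripper_width': 25.72}
137 [-0.0, -0.0103, -0.0, -0.1032]
143 [-0.0015, -0.0196, -0.0, -0.2079]
149 [-0.0039, -0.0287, -0.0, -0.3126]
155 [-0.0073, -0.0375, -0.0, -0.4173]
161 [-0.0115, -0.0459, -0.0, -0.522]
167 [-0.0166, -0.0538, -0.0, -0.6268]
173 [-0.0226, -0.0611, -0.0, -0.7315]
179 [-0.0292, -0.0678, -0.0, -0.8362]
185 [-0.0365, -0.0737, -0.0, -0.9409]
191 [-0.0444, -0.0789, -0.0, -1.0456]
197 [-0.0528, -0.0832, -0.0, -1.1504]
203 [-0.0616, -0.0866, -0.0, -1.2551]
209 [-0.0707, -0.089, -0.0, -1.3598]
215 [-0.08, -0.0905, -0.0, -1.4645]
```

Request:
{"fn": "apply_moves", "kwargs": {"deltas": [[0, -0.0047, 0, -0.052, -0.45], [-0.0005, -0.0094, 0, -0.105, -0.45], [-0.0011, -0.0141, 0, -0.157, -0.45], [-0.002, -0.0187, 0, -0.209, -0.45], [-0.0031, -0.0233, 0, -0.262, -0.45]]}}

```text
time_s: 2.55
ee_pos: [394.8, 436.0, 117.5]
ee_rot: [179.6, 0.0, 146.2]
force: [0.2, 3.4, -1.6]
gripper_width: 25.2
gripper_force: 1.3
```

Request:
{"fn": "apply_moves", "kwargs": {"deltas": [[0, -0.0047, 0, -0.052, -0.45], [-0.0005, -0.0094, 0, -0.105, -0.45], [-0.0011, -0.0141, 0, -0.157, -0.45], [-0.002, -0.0187, 0, -0.209, -0.45], [-0.0031, -0.0233, 0, -0.262, -0.45]]}}

```text
time_s: 3.05
ee_pos: [384.0, 414.7, 117.6]
ee_rot: [179.7, 0.1, 161.2]
force: [-0.8, 1.4, -0.1]
gripper_width: 25.1
gripper_force: 0.8
```

```bash
python3 - <<'E'
from h import *
show()
s=env.state();a=np.array([467,384.])
v=s['ee_pos'][:2]-a;print(np.hypot(*v),np.degrees(np.arctan2(v[1],v[0])))
for th in (171,181,191,202,202):
    t=np.radians(th);r=90;print(th,delta([a[0]+r*np.cos(t),a[1]+r*np.sin(t),115.8],th))
E
```

```text
{'time_s': 3.05, 'qpos': [45.99, 21.71, 99.37, 0.09, 58.58, -25.24], 'ee_pos': [384.0, 414.72, 117.62], 'ee_rot': [179.66, 0.08, 161.19], 'force': [-0.79, 1.39, -0.07], 'torque': [0.32, 0.11, 0.07], 'gripper_force': 0.78, 'gripper_width': 25.13}
88.50277008717373 159.68681718697505
171 [0.0002, -0.0177, 0.0018, -0.1713]
181 [-0.0038, -0.0328, 0.0018, -0.3458]
191 [-0.0104, -0.0471, 0.0018, -0.5203]
202 [-0.0204, -0.0611, 0.0018, -0.7123]
202 [-0.0204, -0.0611, 0.0018, -0.7123]
```

Request:
{"fn": "apply_moves", "kwargs": {"deltas": [[0, -0.012, 0.001, -0.12, -0.45], [-0.0015, -0.0245, 0.001, -0.25, -0.45], [-0.0045, -0.035, 0.001, -0.37, -0.45], [-0.009, -0.0445, 0.001, -0.49, -0.45], [-0.0145, -0.0535, 0.001, -0.605, -0.45]]}}

```text
time_s: 3.55
ee_pos: [380.4, 358.3, 116.4]
ee_rot: [179.9, 0.2, -164.0]
force: [-0.1, 0.6, 0.3]
gripper_width: 24.9
gripper_force: 0.1
```

```bash
python3 - <<'E'
from h import *
show()
s=env.state();a=np.array([467,384.])
v=s['ee_pos'][:2]-a;print(np.hypot(*v),np.degrees(np.arctan2(v[1],v[0])))
for th in (202,):
    t=np.radians(th);r=90;print(th,delta([a[0]+r*np.cos(t),a[1]+r*np.sin(t),115.8],th))
E
```

```text
{'time_s': 3.55, 'qpos': [42.01, 18.34, 104.96, 0.03, 56.43, -64.03], 'ee_pos': [380.43, 358.33, 116.42], 'ee_rot': [179.86, 0.24, -163.98], 'force': [-0.12, 0.6, 0.28], 'torque': [0.12, -0.01, 0.03], 'gripper_force': 0.14, 'gripper_width': 24.89}
90.29533124182632 -163.48584503566875
202 [-0.0008, -0.0086, 0.0006, -0.1043]
```

Request:
{"fn": "apply_moves", "kwargs": {"deltas": [[-0.0008, -0.0086, 0, -0.104, -0.45], [-0.0008, -0.0086, 0, -0.104, -0.45], [-0.0008, -0.0056, 0, -0.104, -0.2], [-0.0008, -0.0056, -0.03, -0.104, -0.2], [-0.0008, -0.0056, -0.074, -0.104, 0]]}}

```text
time_s: 4.05
ee_pos: [380.6, 352.1, 187.3]
ee_rot: [-179.9, -0.3, -158.4]
force: [1.1, 0.4, 0.1]
gripper_width: 41.8
gripper_force: 0.0
```

```bash
python3 - <<'E'
from h import *
show()
print(delta([467,384,200],203))
im=cams.grab_frame('top')[95:215,215:345]
cv2.imwrite('pics/t3.png',cv2.resize(im,None,fx=5,fy=5,interpolation=cv2.INTER_CUBIC))
E
```

```text
{'time_s': 4.05, 'qpos': [41.48, 14.49, 99.15, 0.02, 66.63, -70.13], 'ee_pos': [380.63, 352.08, 187.31], 'ee_rot': [-179.93, -0.27, -158.4], 'force': [1.14, 0.38, 0.12], 'torque': [0.05, -0.03, -0.0], 'gripper_force': 0.0, 'gripper_width': 41.79}
[-0.0921, -0.0021, -0.0127, -0.0244]
```

View pics/t3.png

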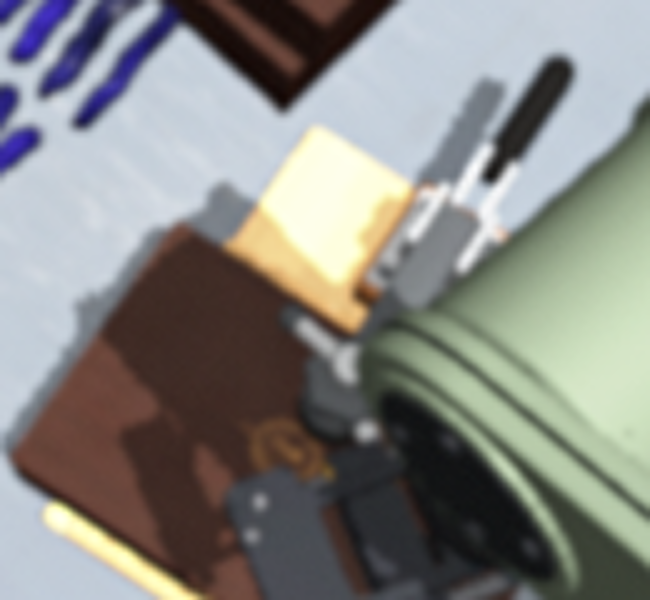

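```bash
python3 - <<'E'
from h import *
b=ray('top',(215+290.5/5-.5,95+318.5/5-.5),156);v=b-[467,385,156];print(b,np.degrees(np.arctan2(v[1],v[0])))
print(delta([467,385,200],225))
E
```

```text
[490.3772042  412.47739147 156.        ] 49.60954135958263
[-0.0875, -0.003, -0.0036, -0.4084]
```

Request:
{"fn": "apply_moves", "kwargs": {"deltas": [[-0.022, 0, 0, -0.1, 0], [-0.044, -0.001, 0, -0.2, -0.2], [-0.066, -0.002, 0, -0.32, -0.43], [-0.0875, -0.003, 0, -0.44, -0.43], [-0.0875, -0.003, 0, -0.44, -0.43]]}}

```text
time_s: 4.6
ee_pos: [466.6, 383.4, 188.1]
ee_rot: [-180.0, 0.2, -133.2]
force: [-1.3, -0.6, -0.3]
gripper_width: 25.8
gripper_force: 0.0
```

Request:
{"fn": "apply_moves", "kwargs": {"deltas": [[0, 0, 0, 0, -0.43], [0, 0, 0, 0, -0.43], [0, 0, 0, 0, -0.43]]}}

```text
time_s: 4.9
ee_pos: [463.5, 381.6, 188.2]
ee_rot: [180.0, -0.0, -133.2]
force: [0.5, 0.2, 0.3]
gripper_width: 26.1
gripper_force: 0.0
```

```bash
python3 - <<'E'
from h import *
show();print(delta([467,385,147],229))
im=cams.grab_frame('top')[95:215,215:345]
w=cv2.resize(cams.grab_frame('side')[130:220,190:310],None,fx=6.6,fy=6.6,interpolation=cv2.INTER_CUBIC)
cv2.imwrite('pics/s4.png',w[:600,:800])
E
```

```text
{'time_s': 4.9, 'qpos': [38.36, 21.55, 88.53, 0.01, 69.92, -98.49], 'ee_pos': [463.52, 381.65, 188.24], 'ee_rot': [179.99, -0.0, -133.15], 'force': [0.46, 0.24, 0.32], 'torque': [0.08, -0.01, 0.01], 'gripper_force': 0.0, 'gripper_width': 26.07}
[-0.0048, -0.0002, 0.0412, -0.0376]
```

View pics/s4.png

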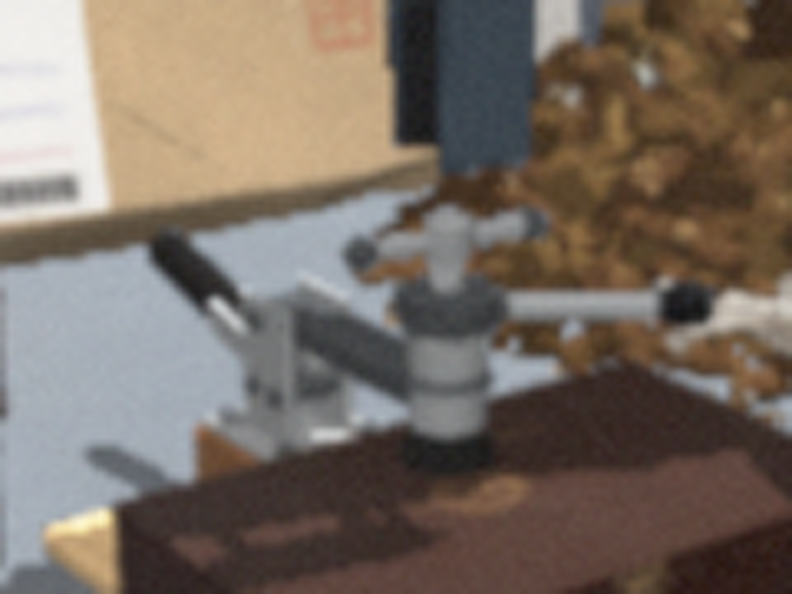

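The lever knob is at (685,302), so about 200°. The bar balls are at (360,255) and (535,222), and the fingertips above span x = 390–530. Next I check the centring by projection.

```bash
python3 - <<'E'
from h import *
c=cal('side');R=Ro.from_euler('xyz',c['attitude'],degrees=True).as_matrix()
def pr(p):
    q=c['mtx']@(R.T@(np.array(p,float)-c['eye']));q=q[:2]/q[2];return ((q-[190,130]+.5)*6.6-.5).round(0)
s=env.state();T=Ro.from_euler('xyz',s['ee_rot'],degrees=True).as_matrix()
for x in(-16,16):
  for y in (-26.5,-13,13,26.5):print(x,y,pr(s['ee_pos']+T@[x,y,0]))
print('axis pred',pr([467,385,164.5]),pr([467,385,156]))
E
```

```text
-16 -26.5 [386. 146.]
-16 -13 [403. 155.]
-16 13 [435. 175.]
-16 26.5 [452. 185.]
16 -26.5 [464. 134.]
16 -13 [481. 144.]
16 13 [514. 163.]
16 26.5 [532. 173.]
axis pred [447. 223.] [447. 245.]
```

Request:
{"fn": "apply_moves", "kwargs": {"deltas": [[-0.005, 0, 0, -0.03, -0.43], [-0.005, 0, 0.014, -0.03, -0.43], [-0.005, 0, 0.028, -0.03, -0.43], [-0.005, 0, 0.041, -0.03, -0.43], [-0.005, 0, 0.041, -0.03, -0.43]]}}

```text
time_s: 5.5
ee_pos: [466.9, 384.7, 144.9]
ee_rot: [180.0, -0.2, -131.4]
force: [-0.5, 0.6, -0.2]
gripper_width: 26.0
gripper_force: 0.0
```

Request:
{"fn": "apply_moves", "kwargs": {"deltas": [[0, 0, 0, 0.1, -0.43], [0, 0, 0, 0.2, -0.43], [0, 0, 0, 0.3, -0.43], [0, 0, 0, 0.4, -0.43], [0, 0, 0, 0.5, -0.43]]}}

```text
time_s: 6.0
ee_pos: [468.5, 385.6, 147.7]
ee_rot: [180.0, 0.1, -160.3]
force: [2.0, -0.7, -0.1]
gripper_width: 26.0
gripper_force: 1.8
```

```bash
python3 -c "
from h import *
show()"
```

```text
{'time_s': 6.0, 'qpos': [38.39, 23.77, 91.15, -0.03, 64.99, -71.35], 'ee_pos': [468.49, 385.6, 147.69], 'ee_rot': [180.0, 0.1, -160.25], 'force': [2.05, -0.71, -0.08], 'torque': [-0.11, -0.34, 0.02], 'gripper_force': 1.83, 'gripper_width': 26.01}
```

Request:
{"fn": "apply_moves", "kwargs": {"deltas": [[0, 0, 0, 0.1, -0.43], [0, 0, 0, 0.2, -0.43], [0, 0, 0, 0.3, -0.43], [0, 0, 0, 0.4, -0.43], [0, 0, 0, 0.4, -0.43]]}}

```text
time_s: 6.5
ee_pos: [468.7, 385.2, 147.5]
ee_rot: [180.0, 0.1, 177.1]
force: [2.8, -1.0, -1.3]
gripper_width: 26.1
gripper_force: 0.9
```

```bash
python3 -c "
from h import *
show()"
```

```text
{'time_s': 6.5, 'qpos': [38.37, 23.78, 91.16, -0.08, 64.97, -48.67], 'ee_pos': [468.73, 385.21, 147.46], 'ee_rot': [180.0, 0.11, 177.07], 'force': [2.76, -1.02, -1.34], 'torque': [-0.25, -0.34, 0.09], 'gripper_force': 0.95, 'gripper_width': 26.13}
```

Request:
{"fn": "apply_moves", "kwargs": {"deltas": [[0, 0, 0, 0.1, -0.43], [0, 0, 0, 0.2, -0.43], [0, 0, 0, 0.3, -0.43], [0, 0, 0, 0.3, -0.43]]}}

```text
time_s: 6.9
ee_pos: [468.5, 385.0, 147.3]
ee_rot: [-180.0, 0.1, 160.0]
force: [2.5, -2.8, -0.6]
gripper_width: 25.9
gripper_force: 1.2
```

```bash
python3 -c "
from h import *
show()"
```

```text
{'time_s': 6.9, 'qpos': [38.36, 23.78, 91.19, -0.07, 64.99, -31.59], 'ee_pos': [468.45, 384.96, 147.27], 'ee_rot': [-179.99, 0.07, 159.98], 'force': [2.49, -2.82, -0.57], 'torque': [-0.37, -0.38, 0.05], 'gripper_force': 1.21, 'gripper_width': 25.87}
```

```bash
cat >> h.py <<'E'
def m():
    s=env.state();y=s['ee_rot'][2];b=np.radians(y+28);F=s['force'];r=(s['ee_pos'][:2]-[467,384.7])/1000
    n=np.array([-np.sin(b),np.cos(b)]);d=np.array([np.cos(b),np.sin(b)])
    print('t',round(s['time_s'],2),'yaw',round(y,1),'turn rad since contact',round(np.radians((199.75-y+180)%360-180),2),'Fn %.1f Fd %.1f Fz %.1f tz %.3f M %.3f'%(F[:2]@n,F[:2]@d,F[2],s['torque'][2],s['torque'][2]+r[0]*F[1]-r[1]*F[0]),'pos',s['ee_pos'].round(1),'q6',s['qpos'][5].round(1))
E
python3 -c "
from h import *
m()"
```

```text
t 6.9 yaw 160.0 turn rad since contact 0.69 Fn 3.1 Fd -2.1 Fz -0.6 tz 0.046 M 0.041 pos [468.5 385.  147.3] q6 -31.6
```

Request:
{"fn": "apply_moves", "kwargs": {"deltas": [[0, 0, 0, 0.1, -0.43], [0, 0, 0, 0.2, -0.43], [0, 0, 0, 0.3, -0.43], [0, 0, 0, 0.3, -0.43]]}}

```text
time_s: 7.3
ee_pos: [467.9, 384.9, 147.1]
ee_rot: [-180.0, 0.0, 142.9]
force: [1.6, -2.1, 0.1]
gripper_width: 26.1
gripper_force: 1.2
```

```bash
python3 -c "
from h import *
m()"
```

```text
t 7.3 yaw 142.9 turn rad since contact 0.99 Fn 1.8 Fd -2.0 Fz 0.1 tz 0.038 M 0.036 pos [467.9 384.9 147.1] q6 -14.5
```

Request:
{"fn": "apply_moves", "kwargs": {"deltas": [[0, 0, 0, 0.1, -0.43], [0, 0, 0, 0.2, -0.43], [0, 0, 0, 0.2, -0.43]]}}

```text
time_s: 7.6
ee_pos: [467.6, 385.0, 147.0]
ee_rot: [-179.9, 0.0, 131.4]
force: [1.2, -2.7, 0.2]
gripper_width: 26.1
gripper_force: 1.3
```

```bash
python3 -c "
from h import *
m()"
```

```text
t 7.6 yaw 131.4 turn rad since contact 1.19 Fn 2.1 Fd -2.1 Fz 0.2 tz 0.081 M 0.079 pos [467.6 385.  147. ] q6 -3.0
```

Request:
{"fn": "apply_moves", "kwargs": {"deltas": [[0, 0, 0, 0.1, -0.43], [0, 0, 0, 0.2, -0.43], [0, 0, 0, 0.2, -0.43]]}}

```text
time_s: 7.9
ee_pos: [467.5, 384.8, 146.8]
ee_rot: [-179.9, 0.0, 120.0]
force: [0.4, -3.1, -0.6]
gripper_width: 26.0
gripper_force: 1.5
```

```bash
python3 -c "
from h import *
m()"
```

```text
t 7.9 yaw 120.0 turn rad since contact 1.39 Fn 2.4 Fd -2.0 Fz -0.6 tz 0.064 M 0.062 pos [467.5 384.8 146.8] q6 8.4
```

Request:
{"fn": "apply_moves", "kwargs": {"deltas": [[0, 0, 0, 0.1, -0.43], [0, 0, 0, 0.2, -0.43], [0, 0, 0, 0.2, -0.43]]}}

```text
time_s: 8.2
ee_pos: [467.3, 385.0, 146.8]
ee_rot: [-179.9, 0.0, 108.6]
force: [0.0, -4.1, 0.3]
gripper_width: 25.9
gripper_force: 1.5
```

```bash
python3 -c "
from h import *
m()"
```

```text
t 8.2 yaw 108.6 turn rad since contact 1.59 Fn 3.0 Fd -2.9 Fz 0.3 tz 0.108 M 0.107 pos [467.3 385.  146.8] q6 19.8
```

Request:
{"fn": "apply_moves", "kwargs": {"deltas": [[0, 0, 0, 0.1, -0.43], [0, 0, 0, 0.2, -0.43], [0, 0, 0, 0.2, -0.43]]}}

```text
time_s: 8.5
ee_pos: [467.3, 385.0, 146.7]
ee_rot: [-179.9, 0.0, 97.1]
force: [-0.8, -3.5, 0.5]
gripper_width: 26.3
gripper_force: 2.0
```

```bash
python3 -c "
from h import *
m()"
```

```text
t 8.5 yaw 97.1 turn rad since contact 1.79 Fn 2.7 Fd -2.4 Fz 0.5 tz 0.107 M 0.106 pos [467.3 385.  146.7] q6 31.3
```

Request:
{"fn": "apply_moves", "kwargs": {"deltas": [[0, 0, 0, 0.05, -0.43], [0, 0, 0, 0.1, -0.43], [0, 0, 0, 0.1, -0.43]]}}

```text
time_s: 8.8
ee_pos: [467.3, 384.9, 146.7]
ee_rot: [-179.9, 0.1, 91.4]
force: [-0.4, -4.0, -0.9]
gripper_width: 25.9
gripper_force: 4.4
```

```bash
python3 -c "
from h import *
m()"
```

```text
t 8.8 yaw 91.4 turn rad since contact 1.89 Fn 2.3 Fd -3.3 Fz -0.9 tz 0.227 M 0.226 pos [467.3 384.9 146.7] q6 37.0
```

Request:
{"fn": "apply_moves", "kwargs": {"deltas": [[0, 0, 0, 0.05, -0.43], [0, 0, 0, 0.1, -0.43], [0, 0, 0, 0.1, -0.43]]}}

```text
time_s: 9.1
ee_pos: [467.3, 385.0, 146.6]
ee_rot: [-179.9, 0.1, 85.6]
force: [-1.2, -4.1, -0.2]
gripper_width: 26.2
gripper_force: 4.6
```

```bash
python3 -c "
from h import *
m()"
```

```text
t 9.1 yaw 85.6 turn rad since contact 1.99 Fn 2.7 Fd -3.3 Fz -0.2 tz 0.246 M 0.245 pos [467.3 385.  146.6] q6 42.8
```

Request:
{"fn": "apply_moves", "kwargs": {"deltas": [[0, 0, 0, 0.05, -0.43], [0, 0, 0, 0.1, -0.43], [0, 0, 0, 0.1, -0.43]]}}

```text
time_s: 9.4
ee_pos: [467.4, 385.0, 146.6]
ee_rot: [-179.9, 0.1, 79.9]
force: [-1.1, -4.4, -1.2]
gripper_width: 26.3
gripper_force: 5.5
```

```bash
python3 -c "
from h import *
m()"
```

```text
t 9.4 yaw 79.9 turn rad since contact 2.09 Fn 2.4 Fd -3.8 Fz -1.2 tz 0.212 M 0.211 pos [467.4 385.  146.6] q6 48.5
```

```bash
cat >> h.py <<'E'
def avg(n=10):
    T=[];F=[];G=[]
    for _ in range(n):
        cams.grab_frame('wrist');s=env.state();T.append(s['torque'][2]);F.append(s['force']);G.append(s['gripper_force'])
    print('tz',np.round(T,3).tolist(),'mean %.3f'%np.mean(T),'F',np.mean(F,0).round(2),'g %.2f'%np.mean(G));m()
E
python3 -c "
from h import *
avg()"
```

```text
tz [0.179, 0.171, 0.205, 0.212, 0.23, 0.22, 0.208, 0.255, 0.2, 0.235] mean 0.212 F [-0.83 -4.93 -1.79] g 5.34
t 9.9 yaw 79.9 turn rad since contact 2.09 Fn 2.8 Fd -4.5 Fz -1.8 tz 0.235 M 0.233 pos [467.4 385.  146.6] q6 48.5
```

Request:
{"fn": "apply_moves", "kwargs": {"deltas": [[0, 0, 0, 0.03, -0.43], [0, 0, 0, 0.06, -0.43]]}}

```text
time_s: 10.1
ee_pos: [467.4, 384.9, 146.6]
ee_rot: [-180.0, 0.1, 76.4]
force: [-0.8, -5.1, -2.4]
gripper_width: 26.2
gripper_force: 8.9
```

```bash
python3 -c "
from h import *
m();avg(8)"
```

```text
t 10.1 yaw 76.4 turn rad since contact 2.15 Fn 2.1 Fd -4.8 Fz -2.4 tz 0.425 M 0.423 pos [467.4 384.9 146.6] q6 52.0
tz [0.306, 0.326, 0.317, 0.24, 0.26, 0.301, 0.264, 0.265] mean 0.285 F [-0.29 -5.02 -1.79] g 6.87
t 10.5 yaw 76.5 turn rad since contact 2.15 Fn 1.6 Fd -5.0 Fz -1.9 tz 0.265 M 0.262 pos [467.4 384.9 146.6] q6 51.9
```

Request:
{"fn": "apply_moves", "kwargs": {"deltas": [[0, 0, 0, 0.03, -0.43], [0, 0, 0, 0.06, -0.43]]}}

```text
time_s: 10.7
ee_pos: [467.4, 384.9, 146.6]
ee_rot: [-180.0, 0.1, 73.0]
force: [-0.6, -4.5, -1.6]
gripper_width: 25.9
gripper_force: 9.8
```

```bash
python3 -c "
from h import *
m();avg(8)"
```

```text
t 10.7 yaw 73.0 turn rad since contact 2.21 Fn 1.4 Fd -4.3 Fz -1.6 tz 0.403 M 0.401 pos [467.4 384.9 146.6] q6 55.4
tz [0.342, 0.288, 0.246, 0.26, 0.258, 0.203, 0.253, 0.225] mean 0.259 F [-0.4  -4.92 -2.1 ] g 6.32
t 11.1 yaw 73.0 turn rad since contact 2.21 Fn 1.4 Fd -4.8 Fz -1.9 tz 0.225 M 0.223 pos [467.4 385.  146.6] q6 55.4
```

Request:
{"fn": "apply_moves", "kwargs": {"deltas": [[0, 0, 0, -0.14, -0.43], [0, 0, 0, -0.28, -0.43], [0, 0, 0, -0.42, -0.43], [0, 0, 0, -0.56, -0.43], [0, 0, 0, -0.7, -0.43]]}}

```text
time_s: 11.6
ee_pos: [468.6, 387.6, 147.9]
ee_rot: [179.8, -0.2, 113.4]
force: [-0.2, -0.5, 0.3]
gripper_width: 26.2
gripper_force: 0.0
```

Request:
{"fn": "apply_moves", "kwargs": {"deltas": [[0, 0, 0, -0.14, -0.43], [0, 0, 0, -0.28, -0.43], [0, 0, 0, -0.4, -0.43], [0, 0, 0, -0.5, -0.43], [0, 0, 0, -0.5, -0.43]]}}

```text
time_s: 12.1
ee_pos: [466.6, 387.5, 147.7]
ee_rot: [179.9, -0.3, 141.7]
force: [-4.5, 0.1, 1.3]
gripper_width: 25.6
gripper_force: 2.5
```

```bash
python3 -c "
from h import *
show();m()"
```

```text
{'time_s': 12.1, 'qpos': [38.47, 23.75, 91.17, 0.31, 65.0, -13.33], 'ee_pos': [466.59, 387.55, 147.73], 'ee_rot': [179.86, -0.26, 141.67], 'force': [-4.53, 0.07, 1.25], 'torque': [0.16, 0.93, -0.12], 'gripper_force': 2.55, 'gripper_width': 25.63}
t 12.1 yaw 141.7 turn rad since contact 1.01 Fn 0.7 Fd 4.5 Fz 1.3 tz -0.123 M -0.110 pos [466.6 387.5 147.7] q6 -13.3
```

Request:
{"fn": "apply_moves", "kwargs": {"deltas": [[0, 0, 0, -0.1, -0.43], [0, 0, 0, -0.2, -0.43], [0, 0, 0, -0.3, -0.43], [0, 0, 0, -0.4, -0.43], [0, 0, 0, -0.5, -0.43]]}}

```text
time_s: 12.6
ee_pos: [465.5, 386.5, 147.7]
ee_rot: [179.9, -0.3, 170.4]
force: [-8.0, -1.6, 4.4]
gripper_width: 25.7
gripper_force: 4.5
```

```bash
python3 -c "
from h import *
m()"
```

```text
t 12.6 yaw 170.4 turn rad since contact 0.51 Fn -1.0 Fd 8.1 Fz 4.4 tz -0.203 M -0.187 pos [465.5 386.5 147.7] q6 -42.1
```

Request:
{"fn": "apply_moves", "kwargs": {"deltas": [[0, 0, 0, 0.14, -0.43], [0, 0, 0, 0.28, -0.43], [0, 0, 0, 0.42, -0.43], [0, 0, 0, 0.5, -0.43], [0, 0, 0, 0.5, -0.43]]}}

```text
time_s: 13.1
ee_pos: [468.8, 386.9, 147.6]
ee_rot: [179.8, -0.0, 141.6]
force: [-0.0, -0.7, -0.4]
gripper_width: 26.3
gripper_force: 0.0
```

```bash
python3 -c "
from h import *
avg(4);show();y=env.state()['ee_rot'][2];print(delta([467,384.7,147],y))"
```

```text
tz [-0.068, -0.023, 0.006, 0.02] mean -0.016 F [-0.08  0.17 -0.05] g 0.00
t 13.3 yaw 141.6 turn rad since contact 1.01 Fn -0.1 Fd 0.2 Fz -0.7 tz 0.020 M 0.020 pos [468.2 385.9 147.2] q6 -13.2
{'time_s': 13.3, 'qpos': [38.4, 23.79, 91.19, 0.03, 64.94, -13.21], 'ee_pos': [468.16, 385.87, 147.17], 'ee_rot': [179.92, -0.01, 141.6], 'force': [-0.19, 0.13, -0.72], 'torque': [-0.03, 0.0, 0.02], 'gripper_force': 0.0, 'gripper_width': 25.82}
[0.0002, -0.0016, 0.0002, -0.0]
```

Request:
{"fn": "apply_moves", "kwargs": {"deltas": [[0, -0.0016, 0, 0.1, -0.43], [0, -0.0016, 0, 0.2, -0.43], [0, -0.0016, 0, 0.3, -0.43], [0, -0.0016, 0, 0.4, -0.43], [0, -0.0016, 0, 0.4, -0.43]]}}

```text
time_s: 13.8
ee_pos: [467.0, 384.3, 147.0]
ee_rot: [180.0, -0.0, 118.7]
force: [0.4, 0.4, 0.6]
gripper_width: 26.1
gripper_force: 0.0
```

```bash
python3 -c "
from h import *
m()"
```

```text
t 13.8 yaw 118.7 turn rad since contact 1.42 Fn -0.6 Fd -0.1 Fz 0.6 tz -0.053 M -0.053 pos [467.  384.3 147. ] q6 9.7
```

Request:
{"fn": "apply_moves", "kwargs": {"deltas": [[0, 0, 0, 0.03, -0.43], [0, 0, 0, 0.06, -0.43], [0, 0, 0, 0.09, -0.43], [0, 0, 0, 0.12, -0.43], [0, 0, 0, 0.15, -0.43]]}}

```text
time_s: 14.3
ee_pos: [467.0, 384.4, 147.0]
ee_rot: [180.0, -0.0, 109.9]
force: [-0.3, 1.0, -0.5]
gripper_width: 25.7
gripper_force: 3.3
```

```bash
python3 -c "
from h import *
m()"
```

```text
t 14.3 yaw 109.9 turn rad since contact 1.57 Fn -0.5 Fd 0.9 Fz -0.5 tz 0.154 M 0.154 pos [467.  384.4 147. ] q6 18.4
```

Request:
{"fn": "apply_moves", "kwargs": {"deltas": [[0, 0, 0, 0.03, -0.43], [0, 0, 0, 0.06, -0.43], [0, 0, 0, 0.09, -0.43], [0, 0, 0, 0.12, -0.43], [0, 0, 0, 0.15, -0.43]]}}

```text
time_s: 14.8
ee_pos: [467.0, 384.5, 147.0]
ee_rot: [180.0, -0.0, 101.3]
force: [0.9, 1.5, -0.5]
gripper_width: 26.1
gripper_force: 4.5
```

```bash
python3 -c "
from h import *
m()"
```

```text
t 14.8 yaw 101.3 turn rad since contact 1.72 Fn -1.7 Fd 0.6 Fz -0.5 tz 0.199 M 0.199 pos [467.  384.5 147. ] q6 27.1
```

Request:
{"fn": "apply_moves", "kwargs": {"deltas": [[0, 0, 0, 0.03, -0.43], [0, 0, 0, 0.06, -0.43], [0, 0, 0, 0.09, -0.43], [0, 0, 0, 0.12, -0.43], [0, 0, 0, 0.15, -0.43]]}}

```text
time_s: 15.3
ee_pos: [467.1, 384.5, 146.9]
ee_rot: [180.0, -0.0, 92.7]
force: [1.2, 2.2, -1.7]
gripper_width: 26.0
gripper_force: 5.8
```

```bash
python3 -c "
from h import *
m()"
```

```text
t 15.3 yaw 92.7 turn rad since contact 1.87 Fn -2.2 Fd 1.3 Fz -1.7 tz 0.231 M 0.231 pos [467.1 384.5 146.9] q6 35.7
```

```bash
python3 -c "
from h import *
avg(6)"
```

```text
tz [0.216, 0.284, 0.123, 0.201, 0.178, 0.203] mean 0.201 F [ 1.26  2.92 -1.78] g 4.31
t 15.6 yaw 92.8 turn rad since contact 1.87 Fn -3.3 Fd 2.0 Fz -2.1 tz 0.203 M 0.204 pos [467.  384.4 147. ] q6 35.5
```

Request:
{"fn": "apply_moves", "kwargs": {"deltas": [[0, 0, 0, 0.01, -0.43], [0, 0, 0, 0.02, -0.43], [0, 0, 0, 0.03, -0.43], [0, 0, 0, 0.04, -0.43], [0, 0, 0, 0.05, -0.43]]}}

```text
time_s: 16.1
ee_pos: [467.0, 384.3, 147.0]
ee_rot: [180.0, -0.0, 89.9]
force: [2.0, 4.4, -3.0]
gripper_width: 25.9
gripper_force: 6.1
```

```bash
python3 -c "
from h import *
m();avg(6)"
```

```text
t 16.1 yaw 89.9 turn rad since contact 1.92 Fn -3.9 Fd 3.0 Fz -3.0 tz 0.261 M 0.261 pos [467.  384.3 147. ] q6 38.5
tz [0.246, 0.201, 0.234, 0.293, 0.22, 0.25] mean 0.241 F [ 1.99  4.26 -2.69] g 5.56
t 16.4 yaw 89.9 turn rad since contact 1.92 Fn -3.9 Fd 2.8 Fz -2.7 tz 0.250 M 0.251 pos [467.  384.3 147. ] q6 38.4
```

Request:
{"fn": "apply_moves", "kwargs": {"deltas": [[0, 0, 0, 0.01, -0.43], [0, 0, 0, 0.02, -0.43], [0, 0, 0, 0.03, -0.43], [0, 0, 0, 0.04, -0.43], [0, 0, 0, 0.05, -0.43]]}}

```text
time_s: 16.9
ee_pos: [467.0, 384.4, 147.0]
ee_rot: [180.0, -0.0, 87.1]
force: [1.9, 5.0, -3.3]
gripper_width: 26.2
gripper_force: 6.5
```

```bash
python3 -c "
from h import *
m();avg(6)"
```

```text
t 16.9 yaw 87.1 turn rad since contact 1.97 Fn -3.9 Fd 3.7 Fz -3.3 tz 0.305 M 0.306 pos [467.  384.4 147. ] q6 41.3
tz [0.29, 0.253, 0.255, 0.215, 0.269, 0.281] mean 0.260 F [ 2.47  4.7  -3.22] g 5.89
t 17.2 yaw 87.1 turn rad since contact 1.97 Fn -4.3 Fd 3.3 Fz -4.0 tz 0.281 M 0.282 pos [467.  384.4 147. ] q6 41.3
```

Request:
{"fn": "apply_moves", "kwargs": {"deltas": [[0, 0, 0, -0.14, -0.43], [0, 0, 0, -0.28, -0.43], [0, 0, 0, -0.44, -0.43], [0, 0, 0, -0.44, -0.43], [0, 0, -0.02, -0.44, -0.43]]}}

```text
time_s: 17.7
ee_pos: [464.8, 381.9, 164.5]
ee_rot: [-179.5, 0.2, 112.1]
force: [0.1, -0.4, -0.7]
gripper_width: 26.2
gripper_force: 0.0
```

Request:
{"fn": "apply_moves", "kwargs": {"deltas": [[0, 0, -0.03, 0, -0.43], [0, 0, -0.06, 0, -0.43], [0.01, -0.03, -0.06, 0, -0.2], [0.02, -0.06, -0.06, 0, -0.2], [0.04, -0.1, -0.06, 0, -0.2]]}}

```text
time_s: 18.2
ee_pos: [358.6, 381.8, 227.0]
ee_rot: [-179.9, 0.1, 111.9]
force: [-0.5, 0.1, -0.2]
gripper_width: 36.9
gripper_force: 0.0
```

```bash
python3 - <<'E'
from h import *
show()
cv2.imwrite('pics/top5.png',cams.grab_frame('top'))
im=cv2.imread('pics/top5.png')
a=cv2.resize(im[130:200,240:330],None,fx=6,fy=6,interpolation=cv2.INTER_CUBIC)
w=cv2.resize(cams.grab_frame('side')[150:220,230:315],None,fx=6,fy=6,interpolation=cv2.INTER_CUBIC)
cv2.imwrite('pics/c5.png',np.hstack([a[:, :540][:,:400],w[:,:400]]))
E
```

```text
{'time_s': 18.2, 'qpos': [45.57, 13.25, 94.87, -0.06, 71.95, 23.64], 'ee_pos': [358.61, 381.75, 226.97], 'ee_rot': [-179.95, 0.08, 111.94], 'force': [-0.55, 0.15, -0.21], 'torque': [-0.06, 0.07, -0.04], 'gripper_force': 0.0, 'gripper_width': 36.9}
```

View pics/c5.png

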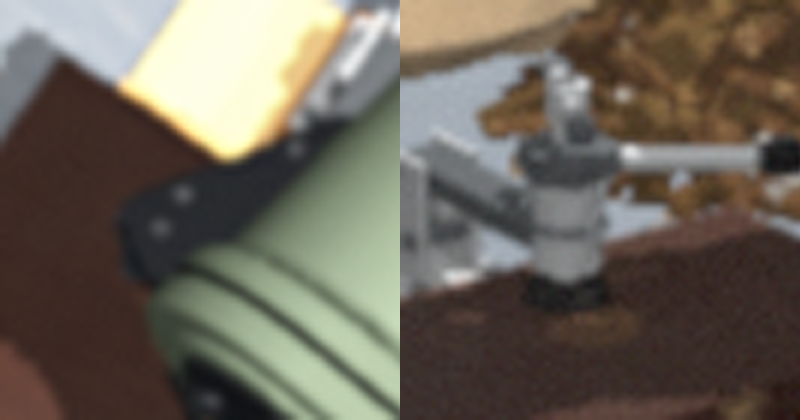

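Only the side half is useful here because the arm hides the top view. The knob is at (785,155), the same pixel as before, so the lever is still at about 200°. The bar now points towards the camera.

```bash
python3 -c "
from h import *
t=np.radians(200);print(delta([467+90*np.cos(t),384.7+90*np.sin(t),200],200))"
```

```text
[-0.0363, 0.0155, 0.0272, -1.5314]
```

Request:
{"fn": "apply_moves", "kwargs": {"deltas": [[-0.01, 0.004, 0, -0.14, -0.2], [-0.018, 0.008, 0, -0.28, -0.2], [-0.028, 0.012, 0, -0.42, -0.2], [-0.0363, 0.0155, 0.01, -0.56, -0.2], [-0.0363, 0.0155, 0.02, -0.7, -0.2]]}}

```text
time_s: 18.8
ee_pos: [388.2, 354.1, 207.0]
ee_rot: [-179.9, 0.1, 152.5]
force: [0.1, -0.4, -0.4]
gripper_width: 36.4
gripper_force: 0.0
```

Request:
{"fn": "apply_moves", "kwargs": {"deltas": [[0, 0, 0, -0.14, -0.2], [0, 0, 0, -0.28, -0.2], [0, 0, 0, -0.42, -0.2], [0, 0, 0, -0.56, -0.2], [0, 0, 0, -0.7, -0.2]]}}

```text
time_s: 19.3
ee_pos: [387.4, 354.6, 206.9]
ee_rot: [-179.9, -0.1, -167.4]
force: [-0.5, -0.7, -0.1]
gripper_width: 36.5
gripper_force: 0.0
```

Request:
{"fn": "apply_moves", "kwargs": {"deltas": [[0, 0, 0, -0.13, -0.2], [0, 0, 0, -0.13, -0.2], [0, 0, 0, -0.13, -0.2]]}}

```text
time_s: 19.6
ee_pos: [387.4, 355.0, 206.9]
ee_rot: [-180.0, -0.0, -160.3]
force: [0.9, -0.7, -0.7]
gripper_width: 36.4
gripper_force: 0.0
```

```bash
python3 -c "
from h import *
show();t=np.radians(200);print(delta([467+90*np.cos(t),384.7+90*np.sin(t),116],200))"
```

```text
{'time_s': 19.6, 'qpos': [41.26, 14.15, 96.63, -0.02, 69.26, -68.43], 'ee_pos': [387.4, 355.01, 206.94], 'ee_rot': [-179.97, -0.04, -160.3], 'force': [0.89, -0.67, -0.67], 'torque': [0.05, 0.03, 0.02], 'gripper_force': 0.0, 'gripper_width': 36.41}
[0.005, 0.0006, 0.0909, -0.0053]
```

Request:
{"fn": "apply_moves", "kwargs": {"deltas": [[0.005, 0.0006, 0.02, 0, -0.2], [0.005, 0.0006, 0.045, 0, -0.2], [0.005, 0.0006, 0.068, 0, -0.2], [0.005, 0.0006, 0.09, 0, -0.2], [0.005, 0.0006, 0.09, 0, -0.45]]}}

```text
time_s: 20.1
ee_pos: [380.7, 352.6, 114.4]
ee_rot: [-179.8, -0.4, -160.2]
force: [0.0, 0.1, 0.4]
gripper_width: 31.3
gripper_force: 0.0
```

Request:
{"fn": "apply_moves", "kwargs": {"deltas": [[0, 0, 0, 0, -0.45], [-0.0005, 0.0094, 0, 0.105, -0.45], [-0.002, 0.0187, 0, 0.209, -0.45], [-0.0044, 0.0278, 0, 0.314, -0.45], [-0.0078, 0.0366, 0, 0.419, -0.45]]}}

```text
time_s: 20.6
ee_pos: [377.9, 392.4, 118.9]
ee_rot: [179.9, 0.1, 175.6]
force: [-0.1, -0.1, -0.0]
gripper_width: 25.4
gripper_force: 0.1
```

```bash
cat >> h.py <<'E'
def lev(th=[]):
    s=env.state();a=np.array([467,384.7]);v=s['ee_pos'][:2]-a;F=s['force'][:2];r=np.hypot(*v);t=np.array([-v[1],v[0]])/r
    print('t %.2f r %.1f ang %.1f yaw %.1f Ft %.1f Fr %.1f Fz %.1f tz %.3f M %.3f g %.1f w %.1f z %.1f'%(s['time_s'],r,np.degrees(np.arctan2(v[1],v[0])),s['ee_rot'][2],F@t,F@v/r,s['force'][2],s['torque'][2],s['torque'][2]+(F@t)*r/1000,s['gripper_force'],s['gripper_width'],s['ee_pos'][2]))
    for h in th:
        q=np.radians(h);print(h,delta([a[0]+90*np.cos(q),a[1]+90*np.sin(q),116],h))
E
python3 -c "
from h import *
lev([173,165,160,155,150,145])"
```

```text
t 20.60 r 89.4 ang 175.1 yaw 175.6 Ft 0.1 Fr 0.1 Fz -0.0 tz -0.007 M -0.001 g 0.1 w 25.4 z 118.9
173 [0.0005, 0.0033, 0.0029, 0.0458]
165 [-0.0009, 0.0157, 0.0029, 0.1854]
160 [-0.0027, 0.0234, 0.0029, 0.2727]
155 [-0.0051, 0.0308, 0.0029, 0.3599]
150 [-0.0082, 0.0381, 0.0029, 0.4472]
145 [-0.0119, 0.045, 0.0029, 0.5345]
```

Request:
{"fn": "apply_moves", "kwargs": {"deltas": [[0, 0.0095, 0.002, 0.115, -0.45], [-0.001, 0.017, 0.002, 0.2, -0.45], [-0.003, 0.0245, 0.002, 0.285, -0.45], [-0.0055, 0.0315, 0.002, 0.365, -0.45], [-0.0082, 0.0381, 0.002, 0.447, -0.45]]}}

```text
time_s: 21.1
ee_pos: [388.5, 428.9, 116.5]
ee_rot: [180.0, 0.0, 150.1]
force: [-0.4, -3.4, 0.1]
gripper_width: 25.2
gripper_force: 1.1
```

```bash
python3 -c "
from h import *
avg(2);lev([148,145,142,139,136,133,130])"
```

```text
tz [0.012, 0.014] mean 0.013 F [0.19 0.12 0.02] g 0.17
t 21.2 yaw 150.3 turn rad since contact 0.86 Fn -0.0 Fd -0.6 Fz 0.0 tz 0.014 M -0.011 pos [388.9 429.9 116.4] q6 -13.6
t 21.20 r 90.2 ang 149.9 yaw 150.3 Ft -0.3 Fr -0.5 Fz 0.0 tz 0.014 M -0.011 g 0.0 w 25.1 z 116.4
148 [-0.0003, 0.003, 0.0004, 0.04]
145 [-0.0006, 0.0077, 0.0004, 0.0924]
142 [-0.0011, 0.0124, 0.0004, 0.1447]
139 [-0.0019, 0.017, 0.0004, 0.1971]
136 [-0.003, 0.0216, 0.0004, 0.2495]
133 [-0.0043, 0.0262, 0.0004, 0.3018]
130 [-0.0058, 0.0306, 0.0004, 0.3542]
```

Request:
{"fn": "apply_moves", "kwargs": {"deltas": [[-0.0003, 0.003, 0, 0.04, -0.45], [-0.0005, 0.0062, 0, 0.075, -0.45], [-0.0008, 0.0093, 0, 0.11, -0.45], [-0.0011, 0.0124, 0, 0.145, -0.45], [-0.0015, 0.0147, 0, 0.171, -0.45]]}}

```text
time_s: 21.7
ee_pos: [396.4, 440.2, 116.0]
ee_rot: [-180.0, 0.0, 140.5]
force: [-1.7, -3.4, 1.9]
gripper_width: 25.2
gripper_force: 1.7
```

```bash
python3 -c "
from h import *
lev();avg(3);lev([139,137.5,136,134.5,133,131.5,130,128])"
```

```text
t 21.70 r 89.8 ang 141.8 yaw 140.5 Ft 3.8 Fr -0.8 Fz 1.9 tz -0.021 M 0.317 g 1.7 w 25.2 z 116.0
tz [0.006, -0.037, -0.007] mean -0.013 F [-1.4  -1.76  1.26] g 1.18
t 21.85 yaw 140.6 turn rad since contact 1.03 Fn 2.2 Fd 0.4 Fz 1.2 tz -0.007 M 0.185 pos [396.7 440.8 115.6] q6 -3.7
t 21.85 r 90.0 ang 141.4 yaw 140.6 Ft 2.1 Fr -0.7 Fz 1.2 tz -0.007 M 0.185 g 1.1 w 25.1 z 115.6
139 [0.0, 0.0038, -0.0004, 0.0276]
137.5 [-0.0001, 0.0061, -0.0004, 0.0538]
136 [-0.0003, 0.0085, -0.0004, 0.0799]
134.5 [-0.0005, 0.0108, -0.0004, 0.1061]
133 [-0.0008, 0.0132, -0.0004, 0.1323]
131.5 [-0.0011, 0.0155, -0.0004, 0.1585]
130 [-0.0015, 0.0178, -0.0004, 0.1847]
128 [-0.0021, 0.0209, -0.0004, 0.2196]
```

Request:
{"fn": "apply_moves", "kwargs": {"deltas": [[0, 0.002, 0, 0.015, -0.45], [0, 0.004, 0, 0.03, -0.45], [-0.0001, 0.006, 0, 0.053, -0.45], [-0.0002, 0.0075, 0, 0.07, -0.45], [-0.0003, 0.0085, 0, 0.08, -0.45]]}}

```text
time_s: 22.35
ee_pos: [402.2, 447.3, 114.9]
ee_rot: [-180.0, -0.0, 135.9]
force: [-2.6, -3.3, 3.7]
gripper_width: 24.9
gripper_force: 2.0
```

```bash
python3 -c "
from h import *
lev();avg(3);lev([134.5,133,131.5,130,128,126])"
```

```text
t 22.35 r 90.1 ang 136.0 yaw 135.9 Ft 4.2 Fr -0.4 Fz 3.7 tz -0.021 M 0.359 g 2.0 w 24.9 z 114.9
tz [-0.011, -0.036, -0.038] mean -0.028 F [-2.63 -2.27  2.52] g 1.68
t 22.5 yaw 135.9 turn rad since contact 1.11 Fn 2.1 Fd 2.3 Fz 2.4 tz -0.038 M 0.232 pos [402.3 447.4 114.9] q6 1.0
t 22.50 r 90.1 ang 135.9 yaw 135.9 Ft 3.0 Fr 1.1 Fz 2.4 tz -0.038 M 0.232 g 1.6 w 25.1 z 114.9
134.5 [-0.0002, 0.0022, -0.0011, 0.0253]
133 [-0.0003, 0.0045, -0.0011, 0.0514]
131.5 [-0.0004, 0.0069, -0.0011, 0.0776]
130 [-0.0006, 0.0092, -0.0011, 0.1038]
128 [-0.001, 0.0123, -0.0011, 0.1387]
126 [-0.0015, 0.0154, -0.0011, 0.1736]
```

Request:
{"fn": "apply_moves", "kwargs": {"deltas": [[-0.0001, 0.0016, 0, 0.017, -0.45], [-0.0002, 0.0032, 0, 0.035, -0.45], [-0.0003, 0.0047, 0, 0.052, -0.45], [-0.0004, 0.006, 0, 0.068, -0.45], [-0.0005, 0.0072, 0, 0.082, -0.45]]}}

```text
time_s: 23.0
ee_pos: [407.5, 452.2, 114.9]
ee_rot: [-180.0, -0.0, 131.2]
force: [-4.8, -1.4, 2.3]
gripper_width: 25.2
gripper_force: 2.4
```

```bash
python3 -c "
from h import *
lev();avg(4);lev([131.5,130,129,128,127,126])"
```

```text
t 23.00 r 90.0 ang 131.4 yaw 131.2 Ft 4.5 Fr 2.2 Fz 2.3 tz -0.055 M 0.349 g 2.4 w 25.2 z 114.9
tz [0.017, 0.024, 0.017, -0.041] mean 0.004 F [-4.35 -2.01  1.33] g 1.94
t 23.2 yaw 131.3 turn rad since contact 1.2 Fn 2.8 Fd 2.9 Fz 1.3 tz -0.041 M 0.304 pos [407.7 452.4 114.9] q6 5.6
t 23.20 r 90.0 ang 131.2 yaw 131.3 Ft 3.8 Fr 1.3 Fz 1.3 tz -0.041 M 0.304 g 1.8 w 25.4 z 114.9
131.5 [-0.0, -0.0004, -0.0011, -0.0043]
130 [-0.0, 0.0019, -0.0011, 0.0218]
129 [-0.0001, 0.0035, -0.0011, 0.0393]
128 [-0.0002, 0.0051, -0.0011, 0.0567]
127 [-0.0003, 0.0066, -0.0011, 0.0742]
126 [-0.0004, 0.0082, -0.0011, 0.0916]
```

Request:
{"fn": "apply_moves", "kwargs": {"deltas": [[0, 0.0012, 0, 0.012, -0.45], [0, 0.0024, 0, 0.024, -0.45], [-0.0001, 0.0035, 0, 0.037, -0.45], [-0.0002, 0.0046, 0, 0.05, -0.45], [-0.0002, 0.0054, 0, 0.06, -0.45]]}}

```text
time_s: 23.7
ee_pos: [411.4, 455.4, 114.9]
ee_rot: [-179.9, -0.0, 127.8]
force: [-6.4, -2.6, 1.3]
gripper_width: 25.2
gripper_force: 2.6
```

```bash
python3 -c "
from h import *
lev();avg(4);lev([127,126,125,124])"
```

```text
t 23.70 r 89.9 ang 128.2 yaw 127.8 Ft 6.7 Fr 1.9 Fz 1.3 tz -0.010 M 0.590 g 2.6 w 25.2 z 114.9
tz [-0.034, -0.049, -0.046, 0.028] mean -0.025 F [-4.92 -1.92  2.21] g 2.36
t 23.9 yaw 127.8 turn rad since contact 1.26 Fn 3.4 Fd 3.5 Fz 2.6 tz 0.028 M 0.448 pos [411.6 455.5 114.9] q6 9.0
t 23.90 r 90.0 ang 128.1 yaw 127.8 Ft 4.7 Fr 1.5 Fz 2.6 tz 0.028 M 0.448 g 2.4 w 24.9 z 114.9
127 [0.0, 0.0017, -0.0011, 0.0138]
126 [0.0, 0.0032, -0.0011, 0.0312]
125 [-0.0001, 0.0048, -0.0011, 0.0487]
124 [-0.0001, 0.0064, -0.0011, 0.0661]
```

Request:
{"fn": "apply_moves", "kwargs": {"deltas": [[0, -0.0035, 0, 0, -0.45], [0, -0.0035, 0, 0, -0.3], [0, -0.0035, -0.03, 0, -0.2], [0, -0.0035, -0.07, 0, 0], [0, -0.0035, -0.11, 0, 0]]}}

```text
time_s: 24.4
ee_pos: [410.1, 453.6, 226.1]
ee_rot: [179.9, 0.0, 127.8]
force: [-0.2, 0.8, 0.1]
gripper_width: 45.2
gripper_force: 0.0
```

Request:
{"fn": "apply_moves", "kwargs": {"deltas": [[0.03, 0, 0, 0, 0], [0.06, 0.02, 0, 0, 0], [0.1, 0.06, 0, 0, 0], [0.13, -0.1, 0, 0, 0], [0.16, -0.16, 0, 0, 0]]}}

```text
time_s: 24.9
ee_pos: [303.4, 526.8, 220.3]
ee_rot: [-179.8, 0.1, 127.8]
force: [-0.8, 0.0, 1.3]
gripper_width: 45.8
gripper_force: 0.0
```

```bash
python3 - <<'E'
from h import *
show()
t=cams.grab_frame('top')[95:215,215:345]; s=cams.grab_frame('side')[150:220,200:300]
a=cv2.resize(t,None,fx=4,fy=4,interpolation=cv2.INTER_CUBIC)[:400,:400]
b=cv2.resize(s,(400,280),interpolation=cv2.INTER_CUBIC)
cv2.imwrite('pics/f.png',np.hstack([a,cv2.copyMakeBorder(b,0,120,0,0,cv2.BORDER_CONSTANT)]))
E
```

```text
{'time_s': 24.9, 'qpos': [59.0, 21.2, 84.35, -0.05, 74.65, 21.25], 'ee_pos': [303.42, 526.77, 220.32], 'ee_rot': [-179.83, 0.12, 127.77], 'force': [-0.8, 0.01, 1.33], 'torque': [-0.04, 0.13, -0.01], 'gripper_force': 0.0, 'gripper_width': 45.82}
```

View pics/f.png

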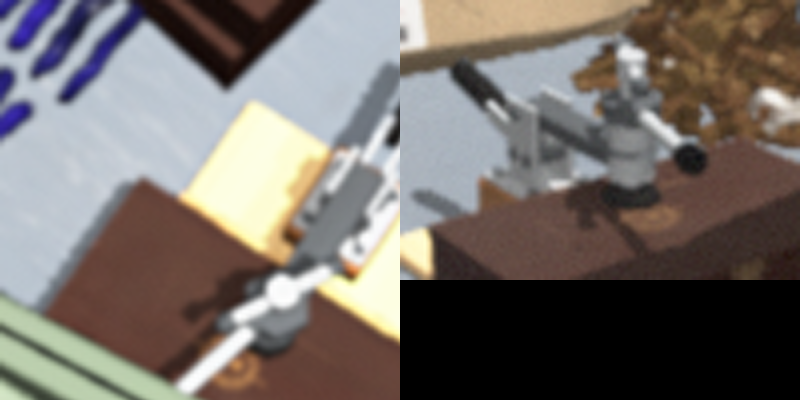

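The ball is at (227,322) and the boss at (283,291) in the top crop. In the side crop the knob is at (690,158), back where it started. I compute the bar angle to see whether tightening dragged the spindle.

```bash
python3 - <<'E'
from h import *
T=lambda u,v,z:ray('top',(215+(u+.5)/4-.5,95+(v+.5)/4-.5),z)
b=T(227,322,154);o=T(283,291,162);print(b,o)
for c in (o,np.array([467,385,0])):
  v=b-c;print(np.degrees(np.arctan2(v[1],v[0])),np.hypot(v[0],v[1]))
k=ray('side',(200+72.4,150+39.4),129);print(k)
E
```

```text
[451.10923312 415.61463983 154.        ] [467.22790516 384.30624197 162.        ]
117.24101374159919 35.21402227581707
117.43192041484696 34.49308110020835
[408.52637046 446.28976913 129.        ]
```

```bash
python3 -c "
from h import *
print(env.job_done())"
```

```text
the job is handed in; nothing more can be done
None
```

The job is handed in, with no verdict shown. By feel the foot bears on the lid with about 25–27 N (0.26–0.30 N·m on the cross bar), and the jam nut is tight again at about 7 N on the lever, within 1° of where it was. The bar did not turn noticeably while I tightened it, and the arm was clear of everything at 24.9 s.

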